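# Swing the drilling template against the white stop post

### The arm

A 7-joint arm with a two-finger parallel gripper is mounted at the origin on a cart in front of the work surface, level with it; the furniture and walls round the work are solid. World frame = base frame: x ahead of the robot, y to its left, z up, the work surface at z = 0. Lengths are in m, angles in rad, forces in N, time in s.
With the tool pointing down it reaches from about 0.425 to 0.95 m from the base axis. Payload 4.7 kg.
Tool frame: the origin (TCP) lies midway between the tips of the shut fingers; the grasp point (between the pads) lies 19 mm behind it; z points along the fingers, y is the direction in which the jaws open and shut (so a half turn about z gives the same grasp; the last joint's range is limited). The gripper opens to 87 mm and grips with 3 to 60 N. Pads are 19 mm wide; open, the fingers measure 117 mm over their backs; the gripper's body (75 mm by 190 mm) begins 51 mm behind the grasp point.
Start: joints at [1.129, 0.469, -0.049, 1.532, 0.024, 1.141, -0.082], TCP at [0.271, -0.618, 0.223] pointing down, gripper open.
Joint ranges: [-2.59, 2.59], [-0.33, 1.99], [-1.39, 1.29], [0.1, 2.45], [-1.04, 4.18], [0.21, 1.99], [-2.66, 2.66]. Speed limits (rad/s): [2.57, 2.57, 3.14, 3.14, 3.14, 3.14, 3.14].

### API

Orientations are given as a rotation vector (axis times angle).
In Python, from bench import ctrl, cams gives the robot as it stands.
- The arm moves only by the tool step_arm, never from a script. Its argument "commands" is a list of rows, each a list of 5 numbers: the closure, from 0 (fully open) to 1 (shut), then the shift along the tool's x, y, z in mm, then the turn about the tool's z in degrees. In form: [[fingers, x, y, z, turn], ...]. A call has 1 to 10 rows; each row is the pose to reach, as a shift and turn from the pose commanded when the call began, along the tool's axes at that moment; what a row does not reach only later rows make up. A row lasts 1/12 s, in which the tool goes at most 41.7 mm and 7.16 degrees, less where a joint would pass 70% of its speed; a pose out of reach is approached as far as the arm can. A call with a gripper value outside its range is refused whole. The fingers move at their own pace and stop on an object; the grip force is fixed at half the most. Time passes only in rows, so rows that repeat a pose let the fingers close. It gives the time, the measured TCP pose, the force and the opening at its end, in the units of the state.
- ctrl.state(): the state, without advancing time (a new reading comes with each control period).
- cams.read_camera(name): name is "scene" or "top"; returns (picture, depth): 480x640x3 uint8, blue, green, red; 480x640 float32, m along the optical axis (not along the pixel's ray), 0 where there is no reading.
- cams.calibration(name): a dict with "camera_matrix" (3x3 intrinsics, pixels), "origin" and "rotation" of the camera in the world. Camera axes: x right, y down, z forward; pixel columns grow to the right and rows downward; lengths in m; the calibration is good to about 2 mm. A picture is of the moment at which its call begins. calibration takes no time and is no camera call.
- ctrl.finish_job(): hands the job in, once; it reports no verdict.
The state is a dict: "clock": time; "qpos": joint angles; "joint_velocities": joint speeds; "joint_torque": joint torques, N m; "tool_pos": TCP position; "eef_rot": TCP orientation; "ft_force": force on the tool from outside, world axes, zero at the start; "wrist_torque": the same for the moment, N m; "opening": finger opening in m.
Only numpy, scipy, OpenCV 4.12 (cv2) and the standard library are available. Lean on these libraries where they do the work, as an engineer would, in place of code of your own. Each camera call takes 0.05 s, during which the arm holds its last target.

### The job

Set the drilling jig for the next panel: push the flat aluminium template so that it swings about its steel pivot pin until its long edge rests against the white nylon post (not the black rubber foot on the other side). Leave it lying flat on the board with its hole still over the pin.

Things in the scene. Friction and masses are not known exactly. Their poses are not given: they have to be found in the camera images.
- template: Loose flat aluminium plate, 210 x 90 x 12 mm, 0.3 to 0.6 kg, lying on the board: underside at z = 0.009, top at z = 0.021. A 15 mm hole near one end sits over the pivot pin; it turns about it with plain sliding friction. Origin: centre of that hole, on the underside. +x: from hole to free end; the plate spans x = -25 to +185 mm, y = -45 to +45 mm. z up. Its four small holes are drilling guides.
- pivot_pin (a point): Upright steel pivot pin, 12 mm in diameter, 30 mm high above the plywood board it is fixed in (18 mm above the template's top). The point is the top of its axis. The board, 250 x 380 x 9 mm, is fixed flat on the bench.
- white_post_mid (a point): White nylon spacer post, 17 mm in diameter, 60 mm high, fixed upright on the board, axis about 150 mm from the pin's, to the left or right of the template: the stop to swing the template to, a swing of about 30 to 50 degrees. The point is on its axis, half-way up.
- black_foot_mid (a point): Black round rubber foot, 29 mm in diameter, 16 mm high, fixed on the board on the template's other side, about 150 mm from the pin: the stop for another panel, not used now. The point is on its axis, half-way up.

How it is judged:
By the outcome, as a careful person would: the job done as asked, in the order asked, and still so for the second after the job is handed in, with the robot touching nothing.
It also fails if it takes over 29 s, if anything falls off the work surface, if the arm or the gripper's body presses on something with over 40 N, if the wrist force passes 120 N, or if a joint passes its speed limit or range.

## Working session

There is one attempt and no reset: what is moved stays moved. The work goes in short steps, Python scripts to look and compute and a tool call to move; the robot and the scene stay as the last step left them, time stands still between calls to the robot, and variables do not carry over. Pictures are saved under pics/ and viewed, and the job is handed in when it is done.

Besides the shell and the picture viewer there is one more tool, called after ">>>" as name(argument=value, ...) on one line, values as JSON. step_arm: Moves the arm, as the interface text tells. Its arguments: {"type":"object","properties":{"commands":{"type":"array"}},"required":["commands"]}

```bash
mkdir -p pics; ls; python3 - <<'E'
from bench import ctrl,cams
import cv2,numpy as np
s=ctrl.state();print(s['clock'],s['tool_pos'],s['eef_rot'],s['opening'],s['ft_force'])
for n in('scene','top'):
    p,d=cams.read_camera(n);cv2.imwrite(f'pics/{n}0.png',p);np.savez(f'{n}0.npz',p=p,d=d)
    c=cams.calibration(n);print(n,np.round(c['camera_matrix'],1).tolist(),np.round(c['origin'],4),np.round(c['rotation'],4).tolist())
E
```

```text
pics
0.0 [ 0.27054495 -0.61775683  0.22149393] [-3.07304405e+00 -6.43425929e-01  7.92835589e-04] 0.0866598094167325 [-0.15619177 -0.24291786 -0.19179019]
scene [[572.4, 0.0, 318.2], [0.0, 572.4, 237.9], [0.0, 0.0, 1.0]] [0.2376 0.4607 0.7112] [-0.8435, 2.6882, -0.9263]
top [[478.7, 0.0, 319.3], [0.0, 478.7, 242.1], [0.0, 0.0, 1.0]] [0.4781 0.0148 0.8935] [-2.1968, 2.1578, -0.0814]
```

View pics/scene0.png

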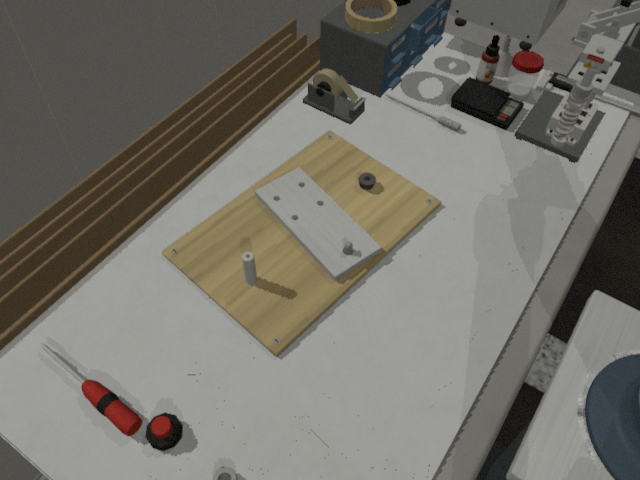

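View pics/top0.png

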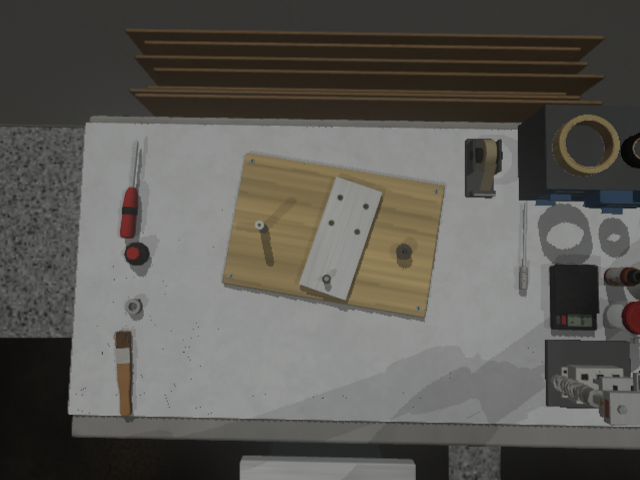

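In both views the white post is left of the template (scene 248,257; top 260,225) and the black foot is on its right (scene 367,180; top 404,251). The pin is at scene (347,246) and top (326,279). Next I'll measure their positions.

```bash
cat > h.py <<'E'
import numpy as np,cv2
from scipy.spatial.transform import Rotation as R
from bench import cams
C={}
for n in('scene','top'):
    c=cams.calibration(n);r=np.array(c['rotation']);r=R.from_rotvec(r).as_matrix() if r.size==3 else r
    C[n]=(np.array(c['camera_matrix']),np.array(c['origin']),r)
def ray(n,u,v):
    K,o,r=C[n];d=r@np.linalg.inv(K)@[u,v,1];return o,d
def plane(n,u,v,z):
    o,d=ray(n,u,v);return o+d*(z-o[2])/d[2]
def tri(a,b):
    o1,d1=ray('scene',*a);o2,d2=ray('top',*b);d1=d1/np.linalg.norm(d1);d2=d2/np.linalg.norm(d2)
    t=np.linalg.lstsq(np.c_[d1,-d2],o2-o1,rcond=None)[0];p,q=o1+t[0]*d1,o2+t[1]*d2
    return (p+q)/2,np.linalg.norm(p-q)
def cloud(n,d):
    K,o,r=C[n];v,u=np.mgrid[:480,:640];P=np.stack([(u-K[0,2])/K[0,0]*d,(v-K[1,2])/K[1,1]*d,d],-1);return P@r.T+o
E
python3 - <<'E'
from h import *
D={n:np.load(n+'0.npz') for n in C}
for n in C:
    p=D[n]['p'];cv2.imwrite(f'pics/{n}0z.png',cv2.resize(p[130:370,150:450] if n=='scene' else p[140:330,210:460],None,fx=2.6 if n=='scene' else 3.1,fy=2.5 if n=='scene' else 3.1,interpolation=cv2.INTER_CUBIC))
    P=cloud(n,D[n]['d']);np.save(n+'c.npy',P)
    for (u,v) in {'scene':[(347,243),(248,255),(367,178),(320,220),(230,240),(450,300)],'top':[(326,279),(260,225),(404,251),(345,240),(290,200),(300,350)]}[n]:print(n,u,v,P[v,u].round(4))
print('pin',tri((347,243),(326,279)),'post',tri((248,255),(260,225)),'foot',tri((367,178),(404,250)))
# tall things map: max z in grid along the approach area
P=np.load('topc.npy');m=(P[...,2]>0.05)&(D['top']['d']>0)
for x0 in np.arange(0.15,0.8,.05):
    print(round(x0,2),[int(1000*max([0]+list(P[...,2][m&(abs(P[...,0]-x0)<.025)&(abs(P[...,1]-y0)<.025)]))) for y0 in np.arange(.2,-.75,-.05)])
E
```

```text
scene 347 243 [0.4824 0.0081 0.038 ]
scene 248 255 [0.5725 0.1249 0.0676]
scene 367 178 [ 0.5355 -0.1382  0.0194]
scene 320 220 [ 0.5468 -0.0158  0.0226]
scene 230 240 [0.6426 0.0888 0.0107]
scene 450 300 [ 0.317  -0.0149  0.0023]
top 326 279 [0.4815 0.0073 0.039 ]
top 260 225 [0.5739 0.125  0.0582]
top 404 251 [ 0.5357 -0.1359  0.0115]
top 345 240 [ 0.5535 -0.0265  0.0192]
top 290 200 [0.6282 0.077  0.0048]
top 300 350 [ 0.3503  0.0526 -0.0023]
pin (array([0.48203363, 0.00755368, 0.03764912]), np.float64(0.0012079812452339424)) post (array([0.57314027, 0.12402393, 0.06612206]), np.float64(0.00033809011660263015)) foot (array([ 0.53547049, -0.13468927,  0.02257036]), np.float64(0.0029639455252094453))
0.15 [0, 0, 0, 0, 0, 0, 0, 0, 0, 0, 0, 0, 0, 0, 0, 0, 0, 0, 0]
0.2 [0, 0, 0, 0, 0, 0, 0, 0, 0, 0, 0, 0, 0, 0, 0, 0, 0, 0, 0]
0.25 [0, 0, 0, 0, 0, 0, 0, 0, 0, 0, 0, 0, 0, 0, 0, 0, 0, 0, 0]
0.3 [0, 0, 0, 0, 0, 0, 0, 0, 0, 0, 0, 0, 210, 205, 55, 0, 0, 0, 0]
0.35 [0, 0, 0, 0, 0, 0, 0, 0, 0, 0, 0, 0, 206, 205, 54, 0, 0, 0, 0]
0.4 [0, 0, 0, 0, 0, 0, 0, 0, 0, 0, 0, 0, 0, 0, 76, 0, 0, 0, 0]
0.45 [0, 0, 0, 0, 0, 0, 0, 0, 0, 0, 0, 0, 0, 0, 76, 70, 0, 0, 0]
0.5 [0, 0, 0, 0, 0, 0, 0, 0, 0, 0, 0, 0, 0, 0, 86, 73, 0, 0, 0]
0.55 [0, 70, 70, 0, 0, 0, 0, 0, 0, 0, 0, 0, 0, 0, 0, 0, 0, 0, 0]
0.6 [0, 69, 70, 0, 0, 0, 0, 0, 0, 0, 0, 0, 72, 113, 113, 79, 0, 0, 0]
0.65 [0, 0, 0, 0, 0, 0, 0, 0, 0, 62, 62, 139, 141, 143, 134, 80, 0, 0, 0]
0.7 [0, 0, 0, 0, 0, 0, 0, 0, 0, 75, 75, 142, 141, 141, 136, 0, 0, 0, 0]
0.75 [0, 0, 0, 0, 0, 0, 0, 0, 0, 67, 67, 140, 142, 142, 133, 0, 0, 0, 0]
```

```bash
python3 - <<'E'
from h import *
T=R.from_rotvec([-3.07304405e+00,-6.43425929e-01,7.9e-4]).as_matrix();print(T.round(3))
E
```

```text
[[ 0.916  0.401 -0.001]
 [ 0.401 -0.916  0.002]
 [-0.    -0.002 -1.   ]]
```

```bash
python3 - <<'E'
from h import *
D={n:np.load(n+'0.npz') for n in C}
p=np.vstack([cv2.resize(D['scene']['p'][0:170,440:640],(700,595)),])
cv2.imwrite('pics/sr.png',p);cv2.imwrite('pics/tr.png',cv2.resize(D['top']['p'][270:440,500:640],(490,595)))
P=np.load('scenec.npy')
for (u,v) in[(612,45),(595,62),(578,100),(565,130),(600,85),(620,20),(630,95)]:print(u,v,P[v,u].round(3))
E
```

```text
612 45 [ 0.296 -0.437  0.205]
595 62 [ 0.304 -0.388  0.198]
578 100 [ 0.304 -0.398  0.121]
565 130 [ 0.302 -0.402  0.055]
600 85 [ 0.285 -0.428  0.14 ]
620 20 [ 0.302 -0.459  0.234]
630 95 [ 0.238 -1.616 -0.619]
```

View pics/sr.png

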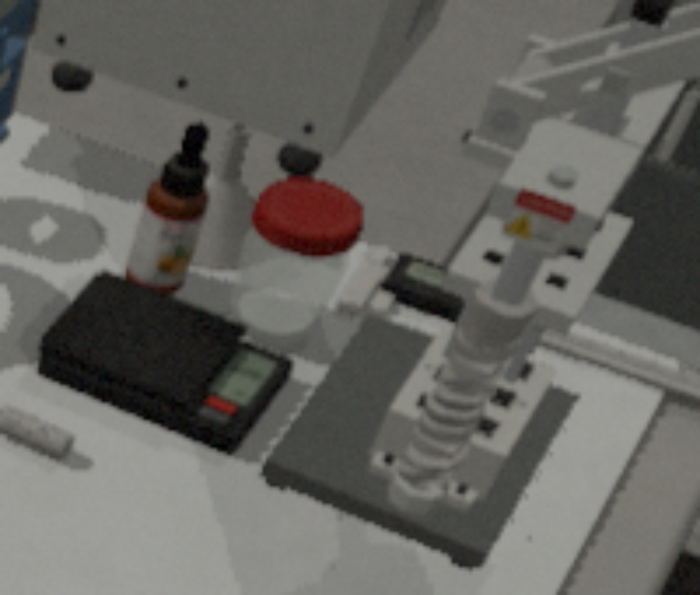

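View pics/tr.png

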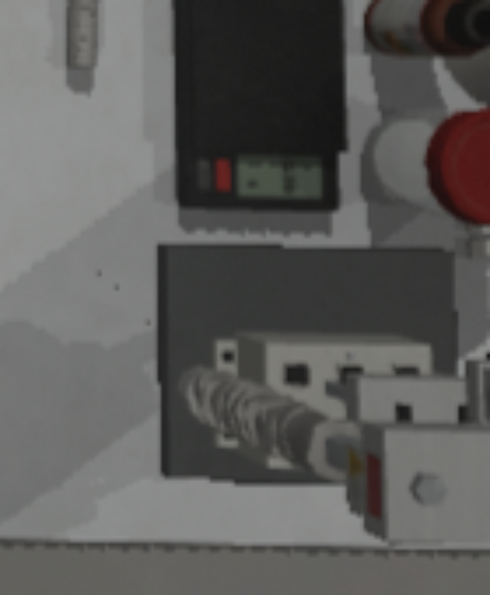

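View pics/top0z.png

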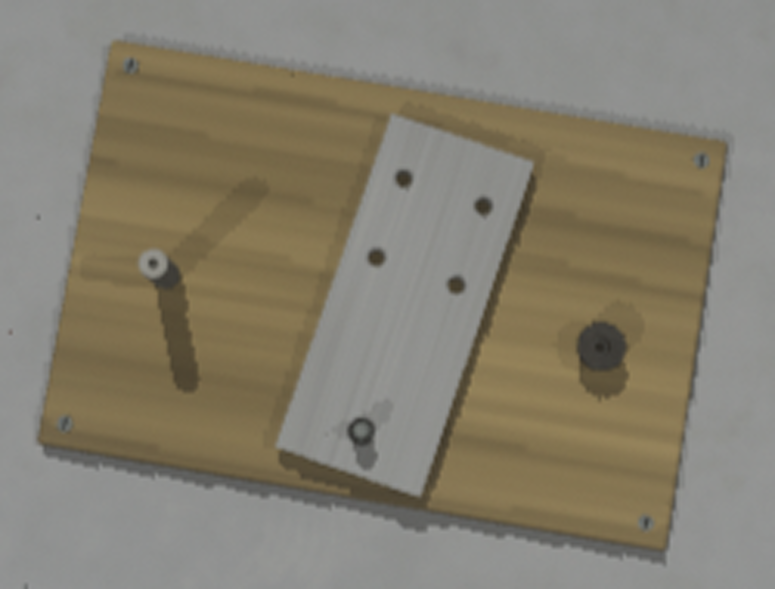

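```bash
cat > fit.py <<'E'
from h import *
def fit(n,p,pin,zt=0.021):
    hsv=cv2.cvtColor(p,cv2.COLOR_BGR2HSV);m=((hsv[...,1]<40)&(hsv[...,2]>110)).astype(np.uint8)
    m=cv2.morphologyEx(m,cv2.MORPH_OPEN,np.ones((3,3)))
    k,l,st,ce=cv2.connectedComponentsWithStats(m)
    u,v=np.array({'scene':(320,225),'top':(345,240)}[n]) if pin is None else pin
    lab=l[v,u];c=max(cv2.findContours((l==lab).astype(np.uint8),cv2.RETR_EXTERNAL,cv2.CHAIN_APPROX_NONE)[0],key=cv2.contourArea)
    w=np.array([plane(n,a,b,zt)[:2] for a,b in c[:,0]]);r=cv2.minAreaRect((w*1000).astype(np.float32))
    return r,cv2.boxPoints(r)
E
python3 - <<'E'
from fit import *
for n in C:
    r,b=fit(n,np.load(n+'0.npz')['p'],None);print(n,r,b.round(0).tolist())
P=np.load('scenec.npy')
m=(P[...,0]>0.1)&(P[...,0]<.7)&(P[...,1]<-.3)&(P[...,1]>-.9)&(P[...,2]>0)&(P[...,2]<.7)
for y in np.arange(-.3,-.9,-.05):
    print(round(y,2),[int(1000*max([0]+list(P[...,2][m&(abs(P[...,0]-x)<.025)&(abs(P[...,1]-y)<.025)]))) for x in np.arange(.15,.7,.05)])
E
```

```text
scene ((556.6441040039062, -16.249183654785156), (92.33434295654297, 211.01112365722656), 71.97254180908203) [[442.0, -27.0], [643.0, -93.0], [671.0, -5.0], [471.0, 60.0]]
top ((557.6905517578125, -17.81079864501953), (89.7572250366211, 210.06991577148438), 71.8564682006836) [[444.0, -28.0], [644.0, -93.0], [671.0, -8.0], [472.0, 58.0]]
-0.3 [0, 3, 4, 5, 4, 5, 5, 5, 5, 4, 4]
-0.35 [0, 4, 5, 5, 6, 5, 19, 19, 13, 13, 143]
-0.4 [0, 3, 24, 212, 207, 23, 27, 27, 6, 71, 144]
-0.45 [0, 3, 24, 264, 231, 24, 27, 28, 6, 116, 143]
-0.5 [0, 2, 24, 259, 232, 80, 80, 103, 5, 116, 126]
-0.55 [0, 3, 24, 206, 23, 80, 80, 100, 5, 115, 119]
-0.6 [0, 12, 11, 9, 17, 18, 34, 71, 6, 68, 99]
-0.65 [0, 0, 3, 2, 0, 6, 0, 0, 3, 3, 3]
-0.7 [0, 0, 0, 0, 0, 0, 0, 0, 0, 0, 0]
-0.75 [0, 0, 0, 0, 0, 0, 0, 0, 0, 0, 0]
-0.8 [0, 0, 0, 0, 0, 0, 0, 0, 0, 0, 0]
-0.85 [0, 0, 0, 0, 0, 0, 0, 0, 0, 0, 0]
-0.9 [0, 0, 0, 0, 0, 0, 0, 0, 0, 0, 0]
```

```bash
cat > go.py <<'E'
from fit import *
from bench import ctrl
pin=np.array([.4815,.0076]);post=np.array([.5731,.1240])
def tgt(th,x,y):
    t=np.radians(th);return pin+np.array([[np.cos(t),-np.sin(t)],[np.sin(t),np.cos(t)]])@[x,y]
def rel(P,ang,z):
    s=ctrl.state();T=R.from_rotvec(s['eef_rot']).as_matrix();d=np.r_[P,z]-s['tool_pos']
    a0=np.degrees(np.arctan2(T[1,0],T[0,0]))
    return (T.T@d*1000).round(1),round(a0-ang,1)
E
python3 - <<'E'
from go import *
v=post-pin;print('dist',np.hypot(*v),'final th',np.degrees(np.arctan2(v[1],v[0])-np.arcsin(.0535/np.hypot(*v))))
P=tgt(-18.1,.14,-.075);print(P,rel(P,-18.1,.36))
E
```

```text
dist 0.14811995139075632 final th 30.625795323066743
[ 0.59127147 -0.10718338] (array([ 498.6, -339.3, -137.8]), np.float64(41.8))
```

>>> step_arm(commands=[[1,0,0,-40,0],[1,0,0,-80,0],[1,0,0,-120,0],[1,0,0,-140,0],[1,0,0,-140,0]])

```text
clock: 0.52
tool_pos: [0.2718, -0.6202, 0.369]
eef_rot: [3.065, 0.642, 0.004]
ft_force: [0.5, -0.3, 0.7]
opening: 0.0614
```

>>> step_arm(commands=[[1,33,-23,0,0],[1,66,-45,0,0],[1,99,-68,0,3],[1,132,-90,0,6],[1,165,-113,0,9],[1,198,-135,0,12],[1,231,-158,0,15],[1,264,-180,0,18],[1,297,-203,0,21],[1,330,-225,0,24]])

```text
clock: 1.35
tool_pos: [0.483, -0.2777, 0.3615]
eef_rot: [-3.141, 0.014, 0.003]
ft_force: [0.9, 0.4, -0.0]
opening: 0.0014
```

```bash
python3 - <<'E'
from go import *
print(ctrl.state()['qpos'],rel(tgt(-18.1,.14,-.075),-18.1,.12))
E
```

```text
[ 0.61299143  0.19406121 -0.20003247  1.60671832  0.03933516  1.34653121
 -1.17166718] (array([ 107.2, -171.2,  241.5]), np.float64(17.6))
```

>>> step_arm(commands=[[1,18,-29,20,3],[1,36,-57,40,6],[1,54,-86,65,9],[1,72,-114,95,12],[1,90,-143,125,15],[1,107,-171,155,17.6],[1,107,-171,195,17.6],[1,107,-171,235,17.6],[1,107,-171,240,17.6],[1,107,-171,240,17.6]])

```text
clock: 2.18
tool_pos: [0.5876, -0.1093, 0.1186]
eef_rot: [3.103, -0.49, -0.014]
ft_force: [0.5, -0.1, 1.4]
opening: 0.0005
```

```bash
python3 - <<'E'
from go import *
print(rel(tgt(-18.1,.14,-.075),-18.1,.013))
p,d=cams.read_camera('scene');cv2.imwrite('pics/s1.png',p);p,d=cams.read_camera('top');cv2.imwrite('pics/t1.png',p)
E
```

```text
(array([  3.8,  -3.4, 105.6]), np.float64(0.2))
```

View pics/s1.png

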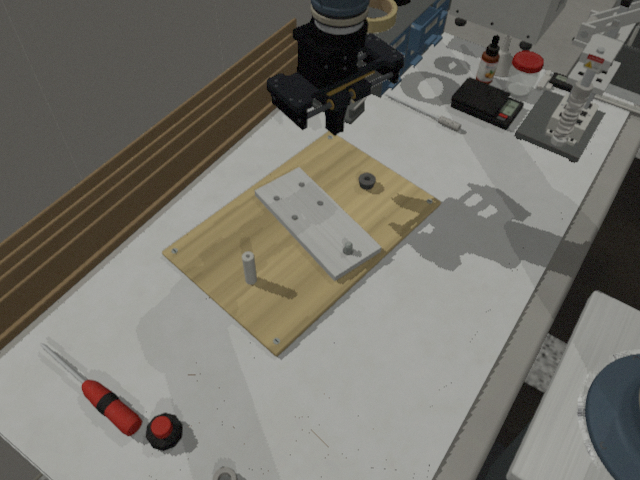

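The scene view shows the closed fingers at about (335,130), beside the template on the foot side. Nothing has been disturbed, so I'll descend in stages.

>>> step_arm(commands=[[1,2,-2,35,0],[1,2,-2,70,0],[1,2,-2,85,0],[1,2,-2,93,0],[1,2,-2,93,0],[1,2,-2,93,0]])

```text
clock: 2.78
tool_pos: [0.5953, -0.1088, 0.0318]
eef_rot: [3.103, -0.491, 0.007]
ft_force: [0.9, -0.8, 1.0]
opening: 0.0006
```

```bash
python3 - <<'E'
from go import *
print(rel(tgt(-18.1,.14,-.075),-18.1,.013))
p,d=cams.read_camera('scene');cv2.imwrite('pics/s2.png',cv2.resize(p[60:300,180:480],(750,600)));
print(ctrl.state()['tool_pos'],rel(tgt(-18.1,.14,-.075),-18.1,.013))
E
```

```text
(array([-4.4, -0.3, 18.8]), np.float64(0.1))
[ 0.5954606  -0.10872829  0.03209477] (array([-4.6, -0.2, 19.1]), np.float64(0.1))
```

View pics/s2.png

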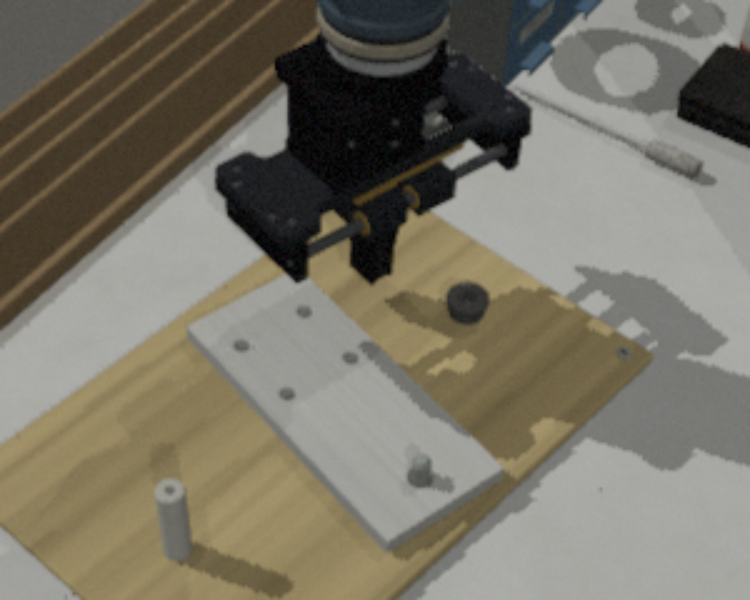

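>>> step_arm(commands=[[1,-3,0,8,0],[1,-3,0,14,0],[1,-3,0,18,0],[1,-3,0,18,0],[1,-3,0,18,0]])

```text
clock: 3.25
tool_pos: [0.5904, -0.1072, 0.0112]
eef_rot: [3.103, -0.49, -0.001]
ft_force: [0.2, 0.3, 0.3]
opening: 0.0004
```

```bash
python3 - <<'E'
from go import *
print(rel(tgt(-18.1,.14,-.075),-18.1,.0135))
for i,th in enumerate(np.linspace(-18.1,6,10)):
    y=-.066 if i else -.066
    print(round(th,1),rel(tgt(th,.14,-.0605),th,.0135))
E
```

```text
(array([ 0.8, -0.3, -2.3]), np.float64(0.2))
-18.1 (array([  0.9, -14.8,  -2.3]), np.float64(0.2))
-15.4 (array([  3.6, -21.4,  -2.3]), np.float64(-2.5))
-12.7 (array([  6. , -28.1,  -2.3]), np.float64(-5.2))
-10.1 (array([  8. , -35. ,  -2.3]), np.float64(-7.9))
-7.4 (array([  9.8, -41.9,  -2.3]), np.float64(-10.6))
-4.7 (array([ 11.2, -48.9,  -2.3]), np.float64(-13.2))
-2.0 (array([ 12.3, -55.9,  -2.3]), np.float64(-15.9))
0.6 (array([ 13. , -63. ,  -2.3]), np.float64(-18.6))
3.3 (array([ 13.5, -70.1,  -2.3]), np.float64(-21.3))
6.0 (array([ 13.6, -77.2,  -2.3]), np.float64(-23.9))
```

>>> step_arm(commands=[[1,1,-5,-2,0],[1,1,-10,-2,0],[1,1,-14,-2,0],[1,2,-18,-2,-1],[1,4,-22,-2,-3],[1,5,-27,-2,-5],[1,7,-32,-2,-7],[1,9,-38,-2,-9],[1,10,-44,-2,-11.5],[1,11,-50,-2,-14]])

```text
clock: 4.08
tool_pos: [0.6171, -0.063, 0.0136]
eef_rot: [3.14, -0.103, 0.001]
ft_force: [0.2, -2.1, -0.2]
opening: 0.0008
```

```bash
python3 - <<'E'
from go import *
p,d=cams.read_camera('scene');cv2.imwrite('pics/s3.png',cv2.resize(p[60:300,180:480],(750,600)));
print(ctrl.state()['tool_pos'],ctrl.state()['ft_force'])
for i,th in enumerate(np.arange(-4,29,3)):
    print(round(th,1),rel(tgt(th,.14,-.0605),th,.0135))
E
```

```text
[ 0.61778904 -0.06107689  0.01363395] [ 0.95944186 -1.24887346 -0.22251883]
-4 (array([-0.8,  1.5,  0.1]), np.float64(0.4))
-1 (array([ 2.3, -5.9,  0.1]), np.float64(-2.6))
2 (array([  4.9, -13.4,   0.2]), np.float64(-5.6))
5 (array([  7.1, -21.1,   0.2]), np.float64(-8.6))
8 (array([  9. , -28.9,   0.2]), np.float64(-11.6))
11 (array([ 10.4, -36.7,   0.2]), np.float64(-14.6))
14 (array([ 11.4, -44.6,   0.2]), np.float64(-17.6))
17 (array([ 12. , -52.6,   0.2]), np.float64(-20.6))
20 (array([ 12.2, -60.6,   0.2]), np.float64(-23.6))
23 (array([ 12. , -68.6,   0.3]), np.float64(-26.6))
26 (array([ 11.3, -76.5,   0.3]), np.float64(-29.6))
```

View pics/s3.png

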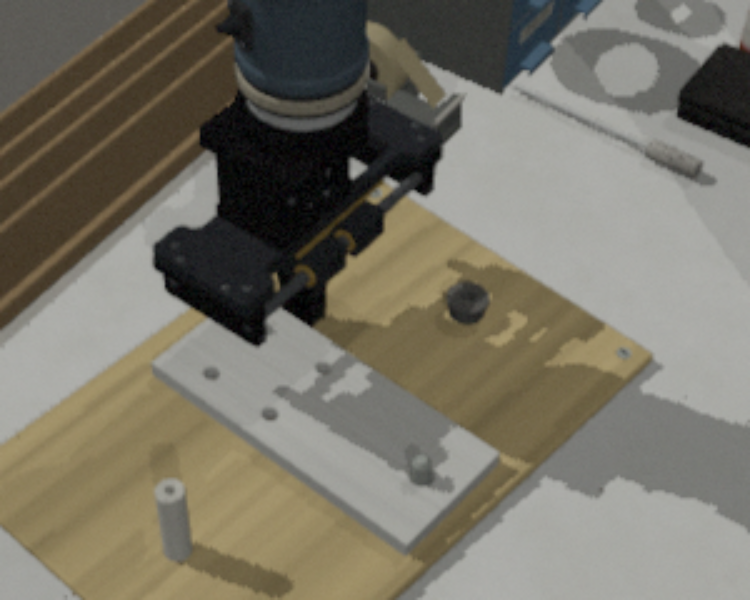

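The template is swinging with the finger, the pin (420,465 in the crop) is still in its hole, and the force is about 2 N. I'll keep going.

>>> step_arm(commands=[[1,2,-6,0,-2.6],[1,5,-13,0,-5.5],[1,7,-20,0,-8],[1,8,-26,0,-10.5],[1,10,-33,0,-13],[1,11,-40,0,-16],[1,11,-47,0,-18.5],[1,12,-53,0,-20.6],[1,12,-60,0,-23.5],[1,12,-66,0,-25.6]])

```text
clock: 4.97
tool_pos: [0.6333, 0.0027, 0.0136]
eef_rot: [-3.085, -0.595, -0.001]
ft_force: [1.3, -0.4, -0.1]
opening: 0.0004
```

```bash
python3 - <<'E'
from go import *
p,d=cams.read_camera('scene');cv2.imwrite('pics/s4.png',cv2.resize(p[60:300,180:480],(750,600)));
print(ctrl.state()['tool_pos'],ctrl.state()['ft_force'])
for i,th in enumerate(np.arange(22,33,1)):
    print(round(th,1),rel(tgt(th,.14,-.0605),th,.0135))
E
```

```text
[0.63322795 0.00463149 0.01368892] [ 0.99806207  0.38233128 -0.72994262]
22 (array([0.4, 0.9, 0.2]), np.float64(-0.0))
23 (array([ 1.5, -1.5,  0.2]), np.float64(-1.0))
24 (array([ 2.5, -4. ,  0.2]), np.float64(-2.0))
25 (array([ 3.4, -6.5,  0.2]), np.float64(-3.0))
26 (array([ 4.3, -9. ,  0.2]), np.float64(-4.0))
27 (array([  5.2, -11.5,   0.2]), np.float64(-5.0))
28 (array([  6. , -14.1,   0.2]), np.float64(-6.0))
29 (array([  6.8, -16.6,   0.2]), np.float64(-7.0))
30 (array([  7.5, -19.2,   0.2]), np.float64(-8.0))
31 (array([  8.2, -21.7,   0.2]), np.float64(-9.0))
32 (array([  8.8, -24.3,   0.2]), np.float64(-10.0))
```

View pics/s4.png

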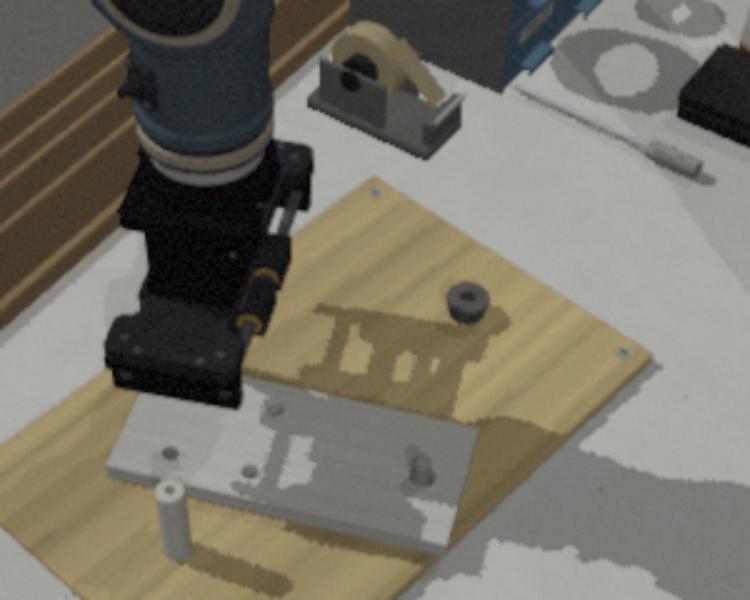

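The template is about 8° short of the post (post top at 172,490 in the crop). I'll approach the post slowly now.

>>> step_arm(commands=[[1,1.5,-3,0,-1.3],[1,3,-6,0,-2.6],[1,4,-9,0,-4],[1,5,-12,0,-5.2],[1,6,-14,0,-6],[1,6.5,-15.5,0,-6.6],[1,6.5,-16.5,0,-7],[1,6.5,-16.5,0,-7]])

```text
clock: 5.68
tool_pos: [0.6331, 0.0201, 0.0137]
eef_rot: [-3.043, -0.778, -0.001]
ft_force: [1.8, -0.7, 0.6]
opening: 0.0003
```

>>> step_arm(commands=[[1,0,-0.7,0,-0.3],[1,0.3,-1.4,0,-0.6],[1,0.3,-1.4,0,-0.6]])

```text
clock: 5.93
tool_pos: [0.6328, 0.0212, 0.0137]
eef_rot: [-3.04, -0.794, -0.001]
ft_force: [2.9, -1.5, 0.2]
opening: 0.0005
```

>>> step_arm(commands=[[1,0,-0.7,0,-0.3],[1,0.3,-1.4,0,-0.5],[1,0.3,-1.4,0,-0.5]])

```text
clock: 6.18
tool_pos: [0.6323, 0.0227, 0.0137]
eef_rot: [-3.036, -0.807, -0.001]
ft_force: [2.0, -0.4, 0.5]
opening: 0.0005
```

```bash
python3 - <<'E'
from go import *
p,d=cams.read_camera('scene');cv2.imwrite('pics/s5.png',cv2.resize(p[60:300,180:480],(750,600)));
print(ctrl.state()['tool_pos'],ctrl.state()['ft_force'])
for i,th in enumerate(np.arange(28,33,1)):
    print(round(th,1),rel(tgt(th,.14,-.0605),th,.0135))
E
```

```text
[0.63219723 0.02259326 0.01361766] [ 1.99288701 -0.71626675  0.970807  ]
28 (array([-0.2,  3. ,  0.1]), np.float64(1.8))
29 (array([0.9, 0.6, 0.1]), np.float64(0.8))
30 (array([ 2. , -1.9,  0.1]), np.float64(-0.2))
31 (array([ 3. , -4.3,  0.1]), np.float64(-1.2))
32 (array([ 4. , -6.8,  0.1]), np.float64(-2.2))
```

View pics/s5.png

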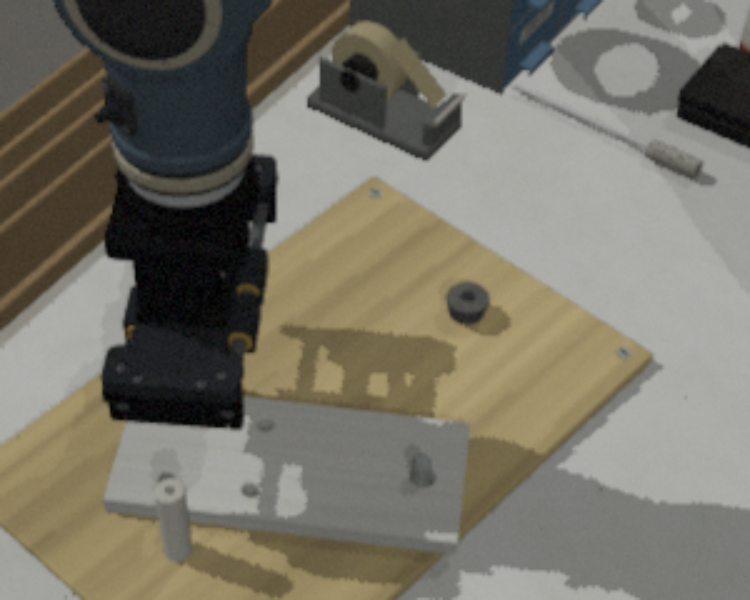

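>>> step_arm(commands=[[1,0.5,-0.7,0,-0.3],[1,1,-1.5,0,-0.6],[1,1,-1.5,0,-0.6]])

```text
clock: 6.48
tool_pos: [0.6321, 0.0243, 0.0136]
eef_rot: [3.032, 0.823, -0.0]
ft_force: [1.9, -1.3, 0.6]
opening: 0.0005
```

>>> step_arm(commands=[[1,0.5,-0.7,0,-0.3],[1,1,-1.5,0,-0.6],[1,1,-1.5,0,-0.6]])

```text
clock: 6.73
tool_pos: [0.632, 0.0261, 0.0136]
eef_rot: [3.027, 0.839, -0.001]
ft_force: [0.9, -1.6, 1.2]
opening: 0.0004
```

>>> step_arm(commands=[[1,0.2,-0.5,0,0],[1,0.3,-1,0,-0.3],[1,0.3,-1,0,-0.3]])

```text
clock: 6.98
tool_pos: [0.6319, 0.0272, 0.0135]
eef_rot: [-3.025, -0.847, 0.0]
ft_force: [1.3, -2.6, 2.4]
opening: 0.0005
```

>>> step_arm(commands=[[1,0.2,-0.5,0,0],[1,0.3,-1,0,0],[1,0.3,-1,0,0]])

```text
clock: 7.23
tool_pos: [0.6317, 0.0283, 0.0135]
eef_rot: [-3.025, -0.846, -0.0]
ft_force: [1.2, -1.9, 2.1]
opening: 0.0003
```

>>> step_arm(commands=[[1,0.2,-0.5,0,0],[1,0.3,-1,0,0],[1,0.3,-1,0,0]])

```text
clock: 7.48
tool_pos: [0.6315, 0.0293, 0.0135]
eef_rot: [-3.025, -0.846, -0.0]
ft_force: [1.6, -1.7, 1.0]
opening: 0.0004
```

```bash
python3 - <<'E'
from go import *
p,d=cams.read_camera('scene');cv2.imwrite('pics/s6.png',cv2.resize(p[180:300,200:350],(750,600),interpolation=cv2.INTER_CUBIC));
f=[ctrl.state()['ft_force']];print(ctrl.state()['tool_pos'],f)
for i,th in enumerate(np.arange(29,33,1)):
    print(round(th,1),rel(tgt(th,.14,-.0605),th,.0135))
E
```

```text
[0.63148187 0.02929346 0.01350278] [array([ 1.43034638, -2.04504475,  1.29267296])]
29 (array([-2. ,  6.7,  0. ]), np.float64(2.3))
30 (array([-0.8,  4.3,  0. ]), np.float64(1.3))
31 (array([0.3, 1.8, 0. ]), np.float64(0.3))
32 (array([ 1.3, -0.6,  0. ]), np.float64(-0.7))
```

View pics/s6.png

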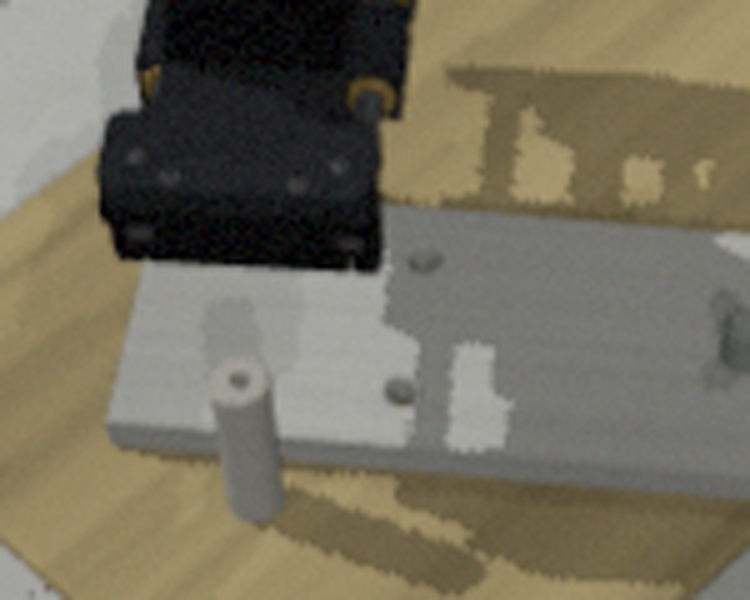

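```bash
python3 - <<'E'
from go import *
a,b=[plane('scene',200+u/5,180+v/5,.021)[:2] for u,v in((118,430),(740,473))]
d=a-b;print(a,b,'ang',np.degrees(np.arctan2(d[1],d[0])))
n=np.array([-d[1],d[0]])/np.hypot(*d);print('pin-edge',(a-pin)@n,'post-edge',(post-a)@n)
# base of the post, bottom ellipse front
print(plane('scene',200+255/5,180+522/5,.009), plane('scene',200+240/5,180+380/5,.069))
p,dd=cams.read_camera('top');cv2.imwrite('pics/t6.png',cv2.resize(p[170:320,220:410],(760,600),interpolation=cv2.INTER_CUBIC))
E
```

```text
[0.61339399 0.13663947] [0.45621305 0.0443742 ] ang 30.41294888252059
pin-edge 0.044515024239552725 post-edge 0.009497705255676493
[0.56628853 0.13307704 0.009     ] [0.57072809 0.1269312  0.069     ]
```

View pics/t6.png

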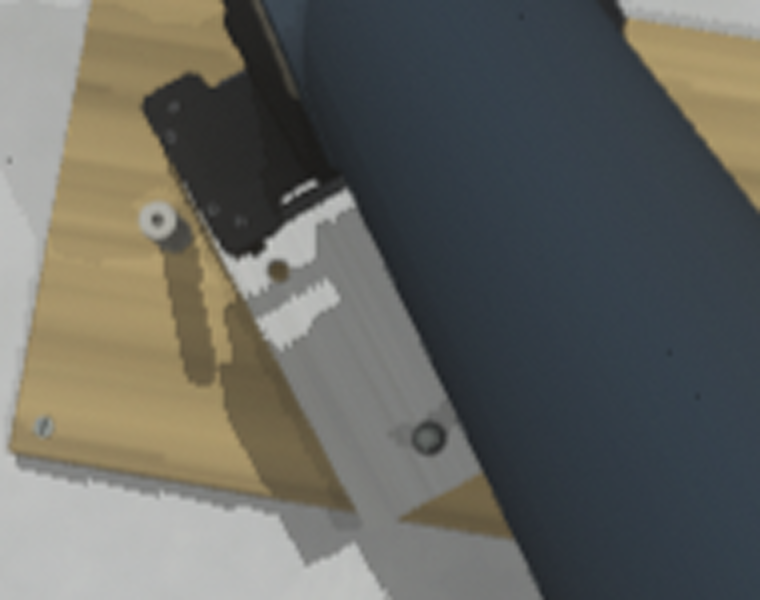

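The plate is at about 30.4° and the image shows a gap of 1 to 4 mm to the post. The force has not risen, so it isn't touching yet. I'll continue in small steps.

>>> step_arm(commands=[[1,0.2,-0.5,0,0],[1,0.3,-1,0,-0.3],[1,0.3,-1,0,-0.3]])

```text
clock: 7.83
tool_pos: [0.6314, 0.0303, 0.0136]
eef_rot: [-3.023, -0.855, -0.001]
ft_force: [0.9, -1.0, 0.5]
opening: 0.0003
```

>>> step_arm(commands=[[1,0.2,-0.5,0,0],[1,0.3,-1,0,-0.3],[1,0.3,-1,0,-0.3]])

```text
clock: 8.08
tool_pos: [0.6311, 0.0314, 0.0135]
eef_rot: [-3.021, -0.863, -0.001]
ft_force: [1.3, -0.9, 0.5]
opening: 0.0004
```

>>> step_arm(commands=[[1,0.2,-0.5,0,0],[1,0.3,-1,0,-0.3],[1,0.3,-1,0,-0.3]])

```text
clock: 8.33
tool_pos: [0.6308, 0.0324, 0.0136]
eef_rot: [-3.018, -0.871, -0.001]
ft_force: [1.3, -2.4, -0.2]
opening: 0.0007
```

>>> step_arm(commands=[[1,0.2,-0.5,0,0],[1,0.3,-1,0,-0.3],[1,0.3,-1,0,-0.3]])

```text
clock: 8.58
tool_pos: [0.6305, 0.0334, 0.0136]
eef_rot: [-3.016, -0.879, -0.001]
ft_force: [2.1, -0.3, 1.3]
opening: 0.0003
```

>>> step_arm(commands=[[1,0.2,-0.5,0,0],[1,0.3,-1,0,-0.3],[1,0.3,-1,0,-0.3]])

```text
clock: 8.83
tool_pos: [0.6302, 0.0343, 0.0136]
eef_rot: [-3.014, -0.886, -0.0]
ft_force: [1.9, -1.5, 0.0]
opening: 0.0006
```

```bash
python3 - <<'E'
from go import *
p,d=cams.read_camera('scene');cv2.imwrite('pics/s7.png',cv2.resize(p[180:300,200:350],(750,600),interpolation=cv2.INTER_CUBIC));
print(ctrl.state()['tool_pos'],ctrl.state()['ft_force'])
E
```

```text
[0.63015126 0.03430506 0.01357048] [ 2.47741985 -0.60431102  0.82911392]
```

View pics/s7.png

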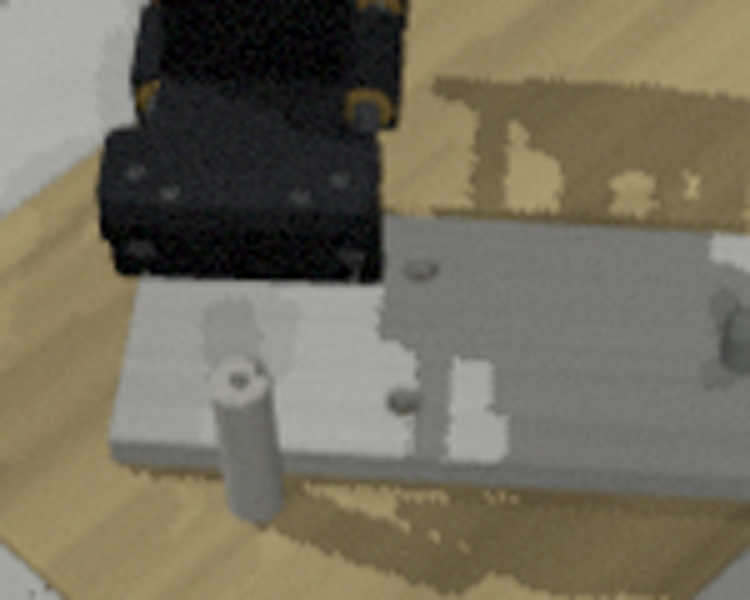

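>>> step_arm(commands=[[1,0.2,-0.5,0,0],[1,0.3,-1,0,-0.3],[1,0.3,-1,0,-0.3]])

```text
clock: 9.13
tool_pos: [0.6299, 0.0352, 0.0136]
eef_rot: [-3.012, -0.894, -0.0]
ft_force: [2.4, -2.2, 0.9]
opening: 0.0005
```

>>> step_arm(commands=[[1,0.2,-0.5,0,0],[1,0.3,-1,0,-0.3],[1,0.3,-1,0,-0.3]])

```text
clock: 9.38
tool_pos: [0.6297, 0.0361, 0.0136]
eef_rot: [3.009, 0.902, 0.0]
ft_force: [1.9, -1.6, 0.4]
opening: 0.0004
```

>>> step_arm(commands=[[1,0.2,-0.5,0,0],[1,0.3,-1,0,-0.3],[1,0.3,-1,0,-0.3]])

```text
clock: 9.63
tool_pos: [0.6297, 0.0363, 0.0136]
eef_rot: [3.006, 0.909, 0.001]
ft_force: [3.4, -3.5, 0.1]
opening: 0.0004
```

>>> step_arm(commands=[[1,0.2,-0.5,0,0],[1,0.3,-1,0,0],[1,0.3,-1,0,0]])

```text
clock: 9.88
tool_pos: [0.6297, 0.0364, 0.0136]
eef_rot: [3.005, 0.907, 0.001]
ft_force: [4.5, -5.0, -0.3]
opening: 0.0003
```

>>> step_arm(commands=[[1,0,-0.5,0,0],[1,0,-1,0,0],[1,0,-1,0,0]])

```text
clock: 10.13
tool_pos: [0.6296, 0.0364, 0.0136]
eef_rot: [3.005, 0.906, 0.002]
ft_force: [5.3, -5.4, -0.6]
opening: 0.0004
```

```bash
python3 - <<'E'
from go import *
p,d=cams.read_camera('scene');cv2.imwrite('pics/s8.png',cv2.resize(p[180:300,200:350],(750,600),interpolation=cv2.INTER_CUBIC));
print(ctrl.state()['tool_pos'],ctrl.state()['ft_force'])
E
```

```text
[0.62965623 0.03641784 0.01365843] [ 4.881476   -5.08042849 -1.02804371]
```

View pics/s8.png

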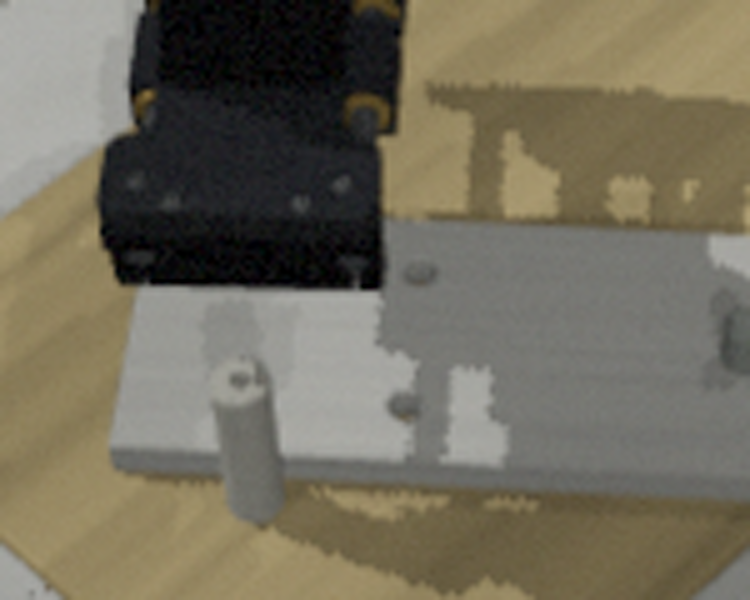

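The tool has stopped moving while the force climbs, and the scene shows the plate edge against the post. I'll back straight off, then go up.

>>> step_arm(commands=[[1,0,2,0,0],[1,0,4,0,0],[1,0,8,0,0],[1,0,15,0,0],[1,0,22,0,0],[1,0,25,-20,0],[1,0,25,-60,0],[1,0,25,-100,0],[1,0,25,-140,0],[1,0,25,-170,0]])

```text
clock: 11.02
tool_pos: [0.643, 0.0182, 0.187]
eef_rot: [3.007, 0.909, 0.004]
ft_force: [0.7, -0.1, -0.4]
opening: -0.0001
```

>>> step_arm(commands=[[1,0,30,-30,0],[1,0,60,-60,0],[1,0,100,-80,0],[1,0,140,-80,0],[1,0,180,-80,0],[1,0,220,-80,0],[1,0,250,-80,0],[1,0,250,-80,0]])

```text
clock: 11.68
tool_pos: [0.7817, -0.1996, 0.2605]
eef_rot: [3.008, 0.893, -0.004]
ft_force: [-0.9, -0.8, -1.0]
opening: 0.0002
```

```bash
python3 - <<'E'
from go import *
for n,(y,x) in {'scene':(180,200),'top':(170,220)}.items():
    p,d=cams.read_camera(n);cv2.imwrite(f'pics/{n}9.png',cv2.resize(p[y:y+120,x:x+160],(800,600),interpolation=cv2.INTER_CUBIC));np.save(n+'9.npy',p)
    P=cloud(n,d);np.save(n+'9c.npy',P)
print(ctrl.state()['clock'],ctrl.state()['tool_pos'],ctrl.state()['ft_force'])
for n in C:
    try:print(n,fit(n,np.load(n+'9.npy'),{'scene':(290,255),'top':(310,250)}[n])[0])
    except Exception as e:print(e)
E
```

```text
11.7833 [ 0.78052259 -0.19181861  0.26171162] [ 0.24249705  1.05187589 -0.20590201]
scene ((547.36669921875, 49.0771369934082), (209.79124450683594, 91.19902038574219), 31.756175994873047)
top ((548.7152709960938, 47.484554290771484), (210.99887084960938, 90.61808776855469), 31.583105087280273)
```

View pics/scene9.png

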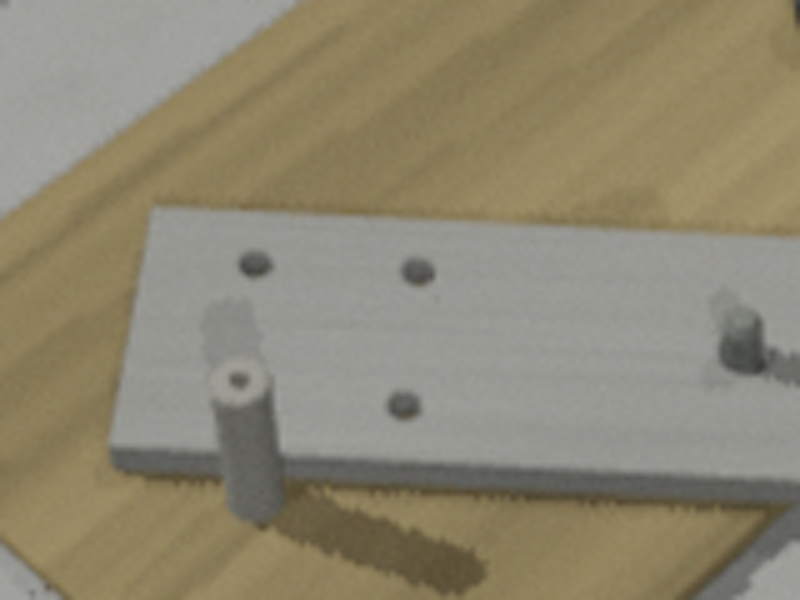

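View pics/top9.png

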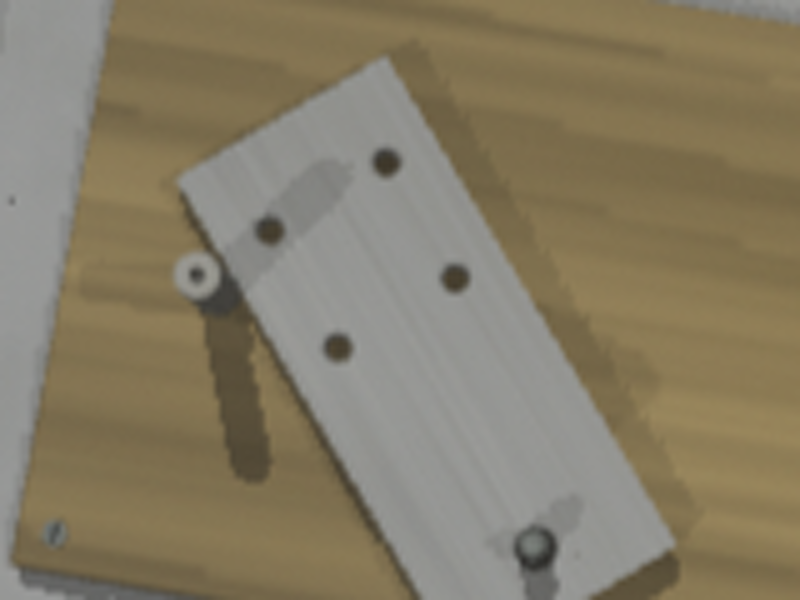

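```bash
python3 - <<'E'
from go import *
print(ctrl.state()['joint_velocities'],ctrl.state()['tool_pos']);print(ctrl.finish_job())
E
```

```text
[-0.02906398 -0.03776769 -0.04170757  0.03993487 -0.01155468 -0.0024802
 -0.00346064] [ 0.78052259 -0.19181861  0.26171162]
the job is handed in; nothing more can be done
None
```

I swung the template about its pin, from about -18° to about +31.7°, until its long edge met the white nylon post. I used the closed fingers on its right edge, then backed the arm off and up before handing in at about 11.8 s.

**Contact with the post:** In the last steps the tool stopped moving while the force rose from about 2–3 N of sliding friction to about 7 N. Pictures taken after backing off show the edge at the post, with no visible spring-back.

**Template position:** After backing off, the two cameras gave 31.8° and 31.6°, with outlines of 210 x 91 mm and 211 x 91 mm at the height of its top. That fits a plate lying flat, and the pin is still through the hole.

**Clearance:** The black foot was not touched, and the arm ended about 0.26 m above the bench, away from everything.

**Disagreement:** My first post measurement put contact at 30.6°, about 1° less than the final angle. By that position the edge would overlap the post by about 2 mm. This is about the calibration error plus the play in the hole, so I went by the force stop.

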